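# Zero the drag pointer, then hold the ratchet tensioner compressed

### The job

On the tensioner test stand, first turn the bar knob in the middle of the dial gauge until its pointer lies on the long zero mark. Then push the free end of the sprung tensioner arm back, past its ratchet click and on to (or nearly to) its stop pin, and finish while still holding it pressed there with the fingers, with the pointer still on zero. Leave the sprocket, the carton and the caliper where they lie.

Things in the scene. Friction and masses are not known exactly. Their poses are not given: they have to be found in the camera images.
- stand: Flat steel test-stand plate, 200 (x) by 370 (y) by 12 mm, fixed to the bench at a varying place and yaw. Origin: centre of its underside, on the bench. Its +y end carries the dial gauge, its -y half the tensioner arm, which lies along -y; its +x side is the far side.
- gauge: Round black dial gauge lying face up on the stand, fixed, 92 mm across, 40 mm high to its white face. Origin: centre of its underside, which is 12 mm above the bench. Its own +x axis points from the centre to the zero mark; further short marks every 0.2 rad run from -0.6 to 1.8 rad clockwise.
- zero_mark (a point): The long thick black zero mark (14 mm by 3.4 mm, the others are 6 mm by 1.4 mm) on the dial face, 36 mm from the dial's centre.
- drag_knob (a joint): Angle of the knob and its pointer from the zero mark, rad, growing CLOCKWISE seen from above; 0 = pointer on the zero mark. It starts somewhere from 0.5 to 1.4, so it has to be turned counter-clockwise. No stop at zero (range -0.6 to 1.9); it stays where it is left (friction about 0.04 N m).
- knob_top (a point): Centre of the knob's top, on its axis, 30 mm above the dial face (82 mm above the bench); its x axis runs along the pointer. The knob is a black bar 34 mm long (along the pointer), 12 mm thick, standing from 6 to 30 mm above the face, with a white line on top towards the pointer. Grip it across its 12 mm.
- pointer_tip (a point): Tip of the thin dark needle that turns with the knob, 32 mm from the axis, 3 mm above the dial face.
- tensioner (a joint): Swing of the arm, rad: 0 at rest, grows as its free end goes to the stand's +x side; stop pin at 0.43. From about 0.08 on it rubs the pawl aside, which clicks in behind the tooth at 0.28; let go, it falls back to about 0.28. Above 0.325 it is clear of the pawl and only the hand holds it. Spring at the push point: 5 N at 0, 11 N at the stop; passing the pawl adds up to 6 N.
- tens_arm: Tensioner arm: aluminium bar on edge, 14 mm thick, along its own -y from 14 to 122 mm from the pivot, 22 to 60 mm above the bench (10 mm over the stand plate). Pivot boss 28 mm across, 66 mm tall. Origin: on the vertical pivot axis at bench height. Pushing face: its own -x side, 7 mm off the centre line. A ramped tooth on the free end reaches 132 mm from the pivot.
- push_point (a point): Point on the upper edge of the arm's pushing face (-x side), 95 mm from the pivot axis, 60 mm above the bench. Push there square to the face (along the arm's own +x), following the arc about the pivot.
- pawl (a joint): Pawl slider, m: a sprung dark steel plunger in a grey block beyond the arm's free end; 0 = out (at rest or clicked in behind the tooth), about 0.008 when the tooth pushes it aside. Works by itself; leave it.
- sprocket: Bystander: loose toothed steel sprocket, 80 mm across, 12 mm high, lying on the bench on the far side of the stand. Origin: centre of its underside.
- carton: Bystander: loose cardboard carton 70 by 100 by 50 mm on the far side of the stand. Origin: centre of its underside.
- caliper: Bystander: loose caliper, 170 mm long, 12 mm high, lying on the bench on the near side of the stand. Origin: middle of its beam's underside.

How it is judged (in metres and radians):
On the way, in this order (a step that is already met when the one before it is completed fails the run):
1. the pointer is at rest on the zero mark, the arm not yet pushed past its click (value of joint drag_knob between -0.09 and 0.09 rad and value of joint tensioner below 0.2 rad), for 0.4 s.
2. the arm is pushed past its ratchet click, clear of the pawl (value of joint tensioner above 0.325 rad), for 0.2 s.
At the end, for the whole second after the job is handed in: The fingers press the tensioner arm (more than 4 N) and hold it beyond 0.325 rad, past the click and clear of the pawl, through the last second; the pointer is within 0.09 rad of the zero mark (value of joint tensioner above 0.325 rad and contact force between the fingers and tens_arm above 4 N and value of joint drag_knob between -0.09 and 0.09 rad); the arm keeps its last pose, push and grip.
It fails at once if the sprocket is shifted by more than 25 mm (distance of sprocket from where it was at the start of the episode above 0.025 m).
It fails at once if the carton is shifted by more than 25 mm (distance of carton from where it was at the start of the episode above 0.025 m).
It fails at once if the caliper is shifted by more than 25 mm (distance of caliper from where it was at the start of the episode above 0.025 m).
It also fails if it takes over 42 s, if anything falls off the work surface, if the arm or the gripper's body presses on something with over 40 N, if the wrist force passes 120 N, or if a joint passes its speed limit or range.

### The arm

A 6-joint arm with a two-finger parallel gripper is mounted at the origin on the work surface. World frame = base frame: x ahead of the robot, y to its left, z up, the work surface at z = 0. Lengths are in mm, angles in degrees, forces in N, time in s.
With the tool pointing down it reaches from about 275 to 750 mm from the base axis. Payload 10.2 kg.
Tool frame: the origin (TCP) lies between the finger pads; the fingertips stand 19 mm ahead of it and the grasp point (between the pads) is the TCP; z points along the fingers, y is the line along which they close (so a half turn about z gives the same grasp; the last joint's range is limited). The gripper opens to 85 mm and grips with 20 to 120 N. Pads are 22 mm wide; open, the fingers measure 114 mm over their backs; the gripper's body (76 mm by 85 mm) begins 54 mm behind the grasp point. The pads swing forward as they close: fully open they stand 13 mm farther back than shut.
Start: joints at [-88.717, 17.928, 85.812, -0, 76.261, -12.8], TCP at [127.736, -509.23, 250.294] pointing down, gripper open.
Joint ranges: [-168.41, 168.41], [-55.51, 124.54], [10.69, 146.95], [-70.63, 250.63], [1, 178], [-165.06, 165.06]. Speed limits (degrees/s): [136.94, 136.94, 172.46, 180, 180, 180].

### API

Orientations are given as [roll, pitch, yaw] about the fixed x, y, z axes, in that order (R = Rz(yaw) Ry(pitch) Rx(roll)).
In Python, from cell import ctrl gives the robot as it stands. Calls block until the motion is done:
- ctrl.move_pose(position, orientation): joint-space move of the TCP to a pose.
- ctrl.move_linear(position, ori=None, rate=150): straight line of the TCP; ori=None keeps the orientation; rate is the mean speed in mm/s.
- ctrl.set_joints(angles): joint-space move.
- ctrl.move_gripper(opening, effort=None): finger opening in mm; effort is the grip in N (None keeps the last); returns when the fingers have stopped.
- ctrl.sleep(seconds).
- ctrl.ik(position, orientation): joint angles nearest the present ones, or None.
- ctrl.get_image(name): name is "scene" or "top" or "wrist"; returns the picture (480x640x3 uint8, red, green, blue); there is no depth.
- ctrl.get_calibration(name): a dict with "fovy" (degrees; the focal length in pixels is half the picture's height over the tangent of half this angle, whatever the lens; pixels are square), "cx", "cy" (the principal point, pixels), "world_from_camera" (4x4, takes a point from camera to world coordinates). Camera axes: x right, y up, looking along -z (the intrinsics and any distortion apply to the point x, -y, -z); pixel columns grow to the right and rows downward; lengths in mm; the calibration is good to about 2 mm. A picture is of the moment at which its call begins: read the wrist's pose just before it. get_calibration takes no time and is no camera call; for the wrist camera it gives the pose at the moment of the call.
A pose or a line that the arm cannot do raises ctrl.PlanningError and nothing moves.
- ctrl.job_done(): hands the job in; it is judged then, once.
Readings, each from a call of its own:
- ctrl.get_time_s(): time.
- ctrl.get_joint_positions(): joint angles.
- ctrl.get_dq(): joint speeds.
- ctrl.get_joint_torque(): joint torques, N m.
- ctrl.get_eef_pos(): TCP position.
- ctrl.get_tcp_rot(): TCP orientation.
- ctrl.get_contact_force(): force on the tool from outside, world axes, zero at the start.
- ctrl.get_torque(): the same for the moment, N m.
- ctrl.get_opening(): finger opening in mm.
- ctrl.get_gripper_force(): force on a finger pad.
Only numpy, scipy, OpenCV 4.12 (cv2) and the standard library are available. Lean on these libraries where they do the work, as an engineer would, in place of code of your own. Each camera call takes 0.05 s, during which the arm holds its last target. There are 200 camera calls.

## Working session

There is one attempt and no reset: what is moved stays moved. The work goes in short steps, each a Python script; the robot and the scene stay as the last script left them, time stands still between calls to the robot, and variables do not carry over. Pictures are saved under pics/ and viewed, at most 10 in all, crops included, and the job is handed in when it is done.

```bash
mkdir -p pics; ls; python3 - <<'E'
from cell import ctrl
import cv2,numpy as np
for n in("top","scene"):
    im=ctrl.get_image(n);cv2.imwrite(f"pics/{n}0.png",im[:,:,::-1]);c=ctrl.get_calibration(n);print(n,c)
print(ctrl.get_time_s(),ctrl.get_tcp_rot())
E
```

```text
pics
top {'fovy': 46.24410234590621, 'cx': 323.0996318682754, 'cy': 246.72416554934313, 'world_from_camera': array([[ 1.79530806e-02,  9.79198264e-01, -2.02109984e-01,
         4.03817010e+02],
       [-9.99822256e-01,  1.87461008e-02,  2.01009281e-03,
         1.91946792e+01],
       [ 5.75705353e-03,  2.02037973e-01,  9.79360768e-01,
         9.11237596e+02],
       [ 0.00000000e+00,  0.00000000e+00,  0.00000000e+00,
         1.00000000e+00]])}
scene {'fovy': 56.37746410062743, 'cx': 321.22766386897337, 'cy': 239.21577568595964, 'world_from_camera': array([[-7.28359873e-01, -4.14463098e-01,  5.45630128e-01,
         1.02553407e+03],
       [ 6.85104409e-01, -4.27581525e-01,  5.89750786e-01,
         4.75693696e+02],
       [-1.11285754e-02,  8.03364413e-01,  5.95383720e-01,
         5.82591272e+02],
       [ 0.00000000e+00,  0.00000000e+00,  0.00000000e+00,
         1.00000000e+00]])}
0.1 [-1.79931072e+02 -1.71501906e-02  1.40849940e+01]
```

View pics/top0.png

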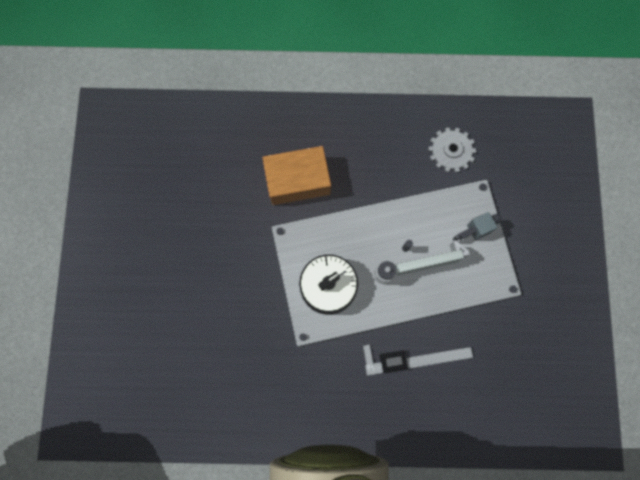

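The top view shows the dial at about (328,284), boss at (388,270), arm tip at about (463,255), and the plate corners. I'll locate these, then take a wrist close-up.

```bash
cat > h.py <<'E'
from cell import ctrl
import cv2,numpy as np
def ray(c,uv,z):
    T=c["world_from_camera"];f=240/np.tan(np.radians(c["fovy"]/2))
    d=T[:3,:3]@np.array([(uv[0]-c["cx"])/f,-(uv[1]-c["cy"])/f,-1]);o=T[:3,3]
    return o+d*(z-o[2])/d[2]
def proj(c,p):
    T=c["world_from_camera"];f=240/np.tan(np.radians(c["fovy"]/2))
    q=T[:3,:3].T@(np.array(p,float)-T[:3,3]);return c["cx"]-f*q[0]/q[2],c["cy"]+f*q[1]/q[2]
def snap(name):
    c=ctrl.get_calibration("wrist");im=ctrl.get_image("wrist")
    cv2.imwrite(f"pics/{name}.png",im[:,:,::-1]);np.save(f"pics/{name}.npy",c,allow_pickle=True);return c
E
python3 - <<'E'
from h import *
c=ctrl.get_calibration("top")
for n,uv,z in[("c1",(272,226),12),("c2",(489,180),12),("c3",(521,294),12),("c4",(298,346),12),("dial",(328,284),52),("boss",(388,270),66),("tip",(463,255),60),("cal",(420,360),10),("sprk",(453,149),12),("stoppin",(407,245),60)]:print(n,ray(c,uv,z).round(1))
w=ctrl.get_calibration("wrist");print(w, ctrl.get_eef_pos(),ctrl.get_opening())
E
```

```text
c1 [622.6 102.   12. ]
c2 [ 709.  -258.9   12. ]
c3 [ 517.8 -302.4   12. ]
c4 [428.9  54.   12. ]
dial [522.7   8.8  52. ]
boss [543.9 -82.   66. ]
tip [ 570.6 -198.7   60. ]
cal [ 410.8 -138.4   10. ]
sprk [ 762.9 -200.    12. ]
stoppin [ 584.7 -112.4   60. ]
{'fovy': 63.23236585605133, 'cx': 317.9947443755231, 'cy': 235.00526478318235, 'world_from_camera': array([[ 2.44031837e-01,  9.23009812e-01,  2.97491763e-01,
         2.04857908e+02],
       [-9.69766625e-01,  2.32605777e-01,  7.38054576e-02,
        -4.89575218e+02],
       [-1.07514120e-03, -3.06508464e-01,  9.51867326e-01,
         3.73907230e+02],
       [ 0.00000000e+00,  0.00000000e+00,  0.00000000e+00,
         1.00000000e+00]])} [ 127.74551388 -508.9911403   249.78338549] 85.08565953740647
```

```bash
python3 - <<'E'
from h import *
ctrl.move_pose([500,-40,290],[180,0,14])
snap("w1");print(ctrl.get_time_s(),ctrl.get_joint_positions())
E
```

```text
2.3 [-1.80598196e+01  1.34157019e+01  8.57774993e+01 -5.03272149e-03
  8.08129652e+01  5.80074606e+01]
```

View pics/w1.png

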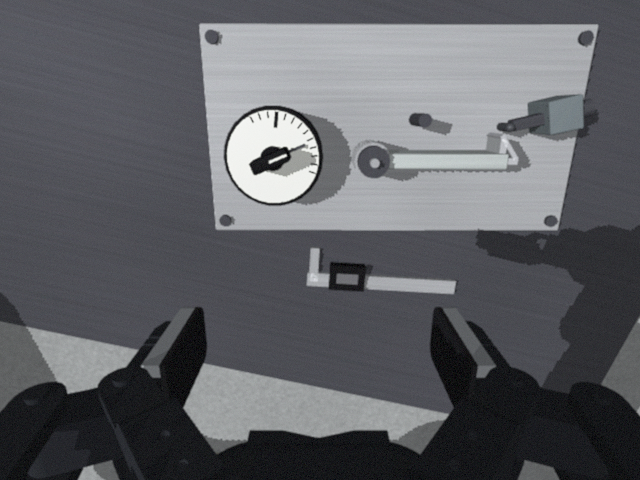

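```bash
python3 - <<'E'
from h import *
im=cv2.imread("pics/w1.png")
cv2.imwrite("pics/w1d.png",cv2.resize(im[95:215,213:333],None,fx=5,fy=5,interpolation=cv2.INTER_CUBIC)) 
cv2.imwrite("pics/w1a.png",cv2.resize(im[90:200,345:545],None,fx=4,fy=4,interpolation=cv2.INTER_CUBIC))
E
```

```text
(no output)
```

View pics/w1d.png

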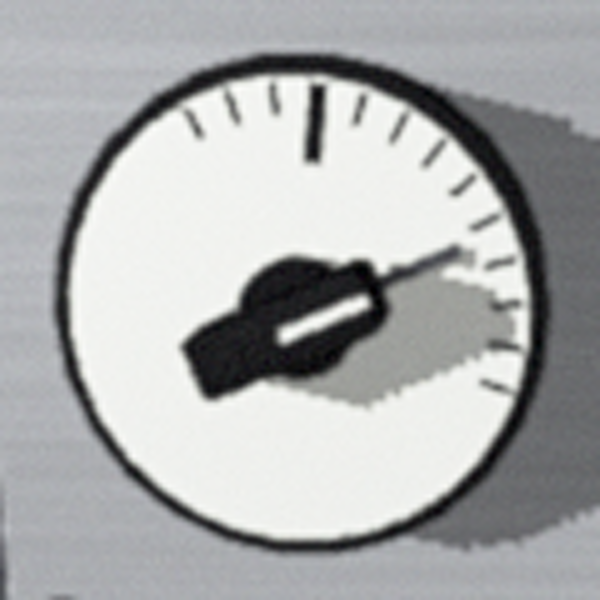

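View pics/w1a.png

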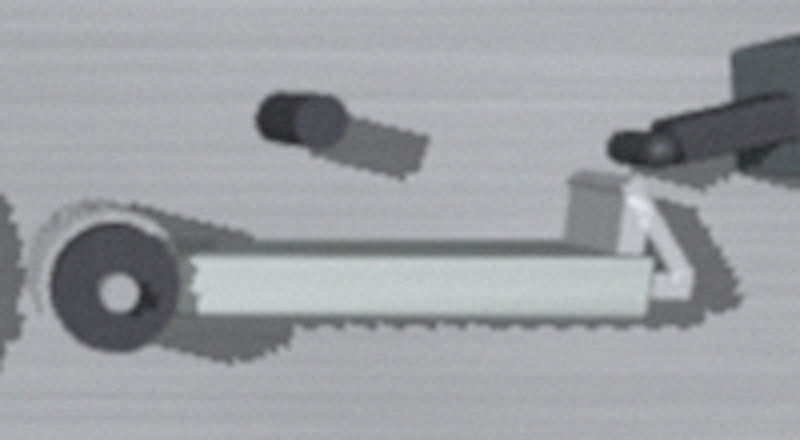

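```bash
python3 - <<'E'
from h import *
from scipy.optimize import least_squares
c=np.load("pics/w1.npy",allow_pickle=True).item()
im=cv2.imread("pics/w1.png")[95:215,213:333].min(2)
m=(im>205).astype(np.uint8);n,l,s,_=cv2.connectedComponentsWithStats(m);k=1+s[1:,4].argmax()
h=cv2.convexHull(max(cv2.findContours((l==k).astype(np.uint8),0,1)[0],key=len))[:,0]
P=np.array([ray(c,p+[213,95],52)[:2] for p in h])
r=least_squares(lambda x:np.hypot(*(P-x[:2]).T)-x[2],[520,8,44],loss="soft_l1");print("dial",r.x,r.cost,len(P));o=r.x[:2]
D=lambda x,y,z:ray(c,(213+x/5-.4,95+y/5-.4),z)[:2]
A=lambda x,y,z:ray(c,(345+x/4-.4,90+y/4-.4),z)[:2]
an=lambda v:np.degrees(np.arctan2(v[1],v[0]))
zm=D(316,124,52);zi,zo=D(313,160,52),D(318,87,52)
print("zero",zm,np.hypot(*(zm-o)),an(zm-o),an(zo-zi))
t=D(460,250,55);b=D(385,278,55);print("tip",t,np.hypot(*(t-o)),an(t-o),an(t-b))
q=[D(*p,82) for p in[(365,262),(385,310),(208,400),(184,350)]]
print("knob",np.mean(q,0),an(q[0]-q[3]),an(q[1]-q[2]),"line",an(D(368,300,82)-D(280,338,82)))
print("boss",A(115,288,66))
f=[A(*p,60) for p in[(195,257),(652,258),(195,315),(648,315)]];print("arm",f,an(f[0]-f[1]),an(f[2]-f[3]))
print("stop",A(280,116,60),"stand",an(ray(c,(212,37),12)-ray(c,(586,38),12)),an(ray(c,(226,220),12)-ray(c,(551,221),12)))
E
```

```text
dial [526.10658735   9.02681668  41.49987748] 0.2994872052675732 43
zero [559.75928767  13.05754001] 33.89322896183489 6.830016109505476 8.004450752349033
tip [544.88421702 -16.9372646 ] 32.042672997021555 -54.12495768563084 -56.037339887619204
knob [527.20850028   8.28993065] -50.82177062528849 -49.62862736161765 line -53.18910158428999
boss [546.26466266 -79.45260473]
arm [array([556.63918161, -95.85651501]), array([ 581.11283511, -195.05395656]), array([544.29856903, -99.71869757]), array([ 569.03968541, -199.08055766])] 103.85904725454375 103.98231253253975
stop [ 589.98155273 -104.76364642] stand 103.84531839937577 103.798692115489
```

```bash
python3 - <<'E'
from h import *
K=[526.6,8.7]
ctrl.move_gripper(45,25)
ctrl.move_pose(K+[150],[180,0,-52.5]);print(ctrl.get_joint_positions())
ctrl.move_linear(K+[79],rate=80);print(ctrl.get_contact_force())
ctrl.move_gripper(0,25);print(ctrl.get_opening(),ctrl.get_gripper_force(),ctrl.get_contact_force(),ctrl.get_eef_pos(),ctrl.get_time_s())
E
```

```text
[-1.18190320e+01  2.38798581e+01  9.32337349e+01 -3.66446639e-03
  6.28388623e+01  1.30619039e+02]
[-0.64650293  0.53609144  0.93026515]
11.20770734160734 28.937391936779022 [-6.97331637 -4.70609265  6.63518909] [526.0608296    7.99628977  79.48300995] 5.3667
```

```bash
python3 - <<'E'
from h import *
K=[525.9,8.1]
for y in(-32,-12,7.4):
    ctrl.move_linear(K+[79],[180,0,y],rate=60)
ctrl.sleep(.2)
print(ctrl.get_contact_force(),ctrl.get_torque(),ctrl.get_tcp_rot(),ctrl.get_opening(),ctrl.get_time_s())
ctrl.move_gripper(45);
ctrl.move_linear(K+[200],rate=150)
c=snap("w2");im=cv2.imread("pics/w2.png");u,v=map(int,proj(c,K+[52]));print(u,v,ctrl.get_time_s())
v0=max(v-100,0);u0=u-100;print(u0,v0)
cv2.imwrite("pics/w2c.png",cv2.resize(im[v0:v0+200,u0:u0+200],None,fx=3,fy=3,interpolation=cv2.INTER_CUBIC))
E
```

```text
[-0.07240661  4.05698715  5.53786741] [0.83550485 0.13868899 0.02682631] [-1.79960412e+02 -5.66161022e-02  7.23546059e+00] 11.548504651166883 7.0667
318 223 8.4917
218 123
```

View pics/w2c.png

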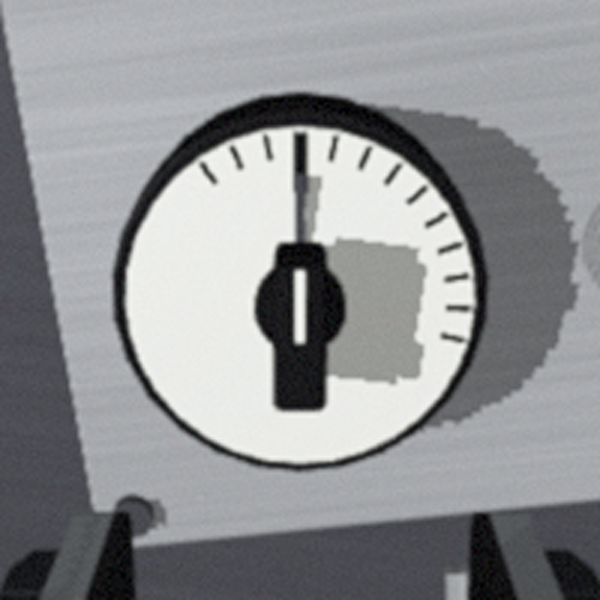

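The pointer (needle at 300,190–240) lies on the long mark (300,155). Next is the push.

```bash
cat >> h.py <<'E'
PV=np.array([546.1,-79.1])
def tp(q,off,z=52):
    a=np.radians(13.9)+q;R=np.array([[np.cos(a),-np.sin(a)],[np.sin(a),np.cos(a)]])
    p=PV+R@[off,-95];return [*p,z],[180,0,np.degrees(a)],R[:,0]
def F(d): return -float(ctrl.get_contact_force()[:2]@d)
E
python3 - <<'E'
from h import *
ctrl.move_gripper(0,60)
p,o,d=tp(0,-42,150);ctrl.move_pose(p,o);p,o,d=tp(0,-42);ctrl.move_linear(p,rate=120)
b=F(d);print("bias",b,ctrl.get_contact_force())
off=-42
while off<-10:
    off+=1.5;p,o,d=tp(0,off);ctrl.move_linear(p,o,rate=40)
    if F(d)-b>2.5:break
print("contact off",off,F(d)-b,ctrl.get_eef_pos(),ctrl.get_time_s())
for q in np.arange(.04,.37,.04):
    p,o,d=tp(q,off);ctrl.move_linear(p,o,rate=40);print(round(q,2),round(F(d)-b,1),end="; ")
    if F(d)-b>24:break
print(ctrl.get_time_s(),ctrl.get_contact_force())
E
```

```text
bias -0.4052794072740201 [ 0.59279291 -0.70830383  0.40290947]
contact off -18.0 6.7828497650342525 [ 550.93393424 -175.80793367   51.95396283] 14.7583
0.04 5.9; 0.08 7.4; 0.12 8.7; 0.16 12.4; 0.2 11.7; 0.24 10.0; 0.28 8.5; 0.32 9.8; 0.36 10.9; 17.0083 [-10.55398199  -3.14543114   4.15099912]
```

Contact at the predicted offset and the click has been passed. I'll go on toward the stop and check the view.

```bash
python3 - <<'E'
from h import *
off=-18;b=-.4
for q in np.arange(.375,.45,.01):
    p,o,d=tp(q,off);ctrl.move_linear(p,o,rate=30);print(round(q,3),round(F(d)-b,1),end="; ")
    if F(d)-b>15:break
ctrl.sleep(.4);print(F(d)-b,ctrl.get_contact_force(),ctrl.get_eef_pos(),p,ctrl.get_time_s())
cv2.imwrite("pics/t3.png",cv2.resize(ctrl.get_image("top")[150:350,260:540,::-1],None,fx=2.8,fy=2.8,interpolation=cv2.INTER_CUBIC))
snap("w3")
E
```

```text
0.375 10.4; 0.385 11.7; 0.395 11.2; 0.405 11.4; 0.415 10.9; 0.425 12.0; 0.435 12.8; 0.445 18.1; 17.737818906243973 [-16.12969794  -7.67822864   8.48753365] [ 590.15073108 -165.11859181   51.88246893] [np.float64(592.4851925514449), np.float64(-163.93757370390423), 52] 19.4083
```

View pics/w3.png

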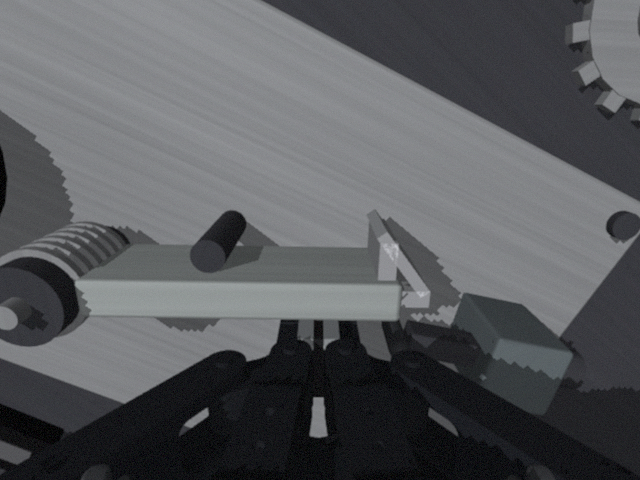

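View pics/t3.png

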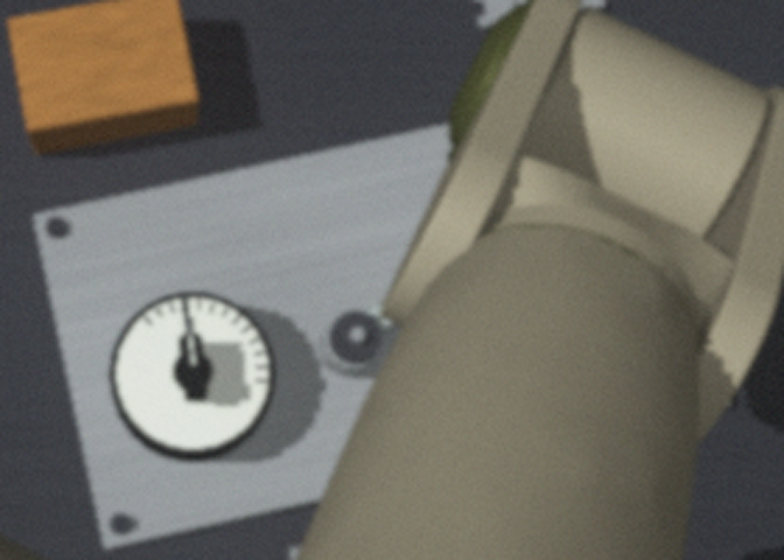

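The wrist view shows the arm against the stop pin (about 215,250), held by the fingers (about 320,330) and clear of the pawl. The top view shows the pointer still on zero (187,300). Contact force is about 18 N, so I'm handing in.

```bash
python3 -c "
from cell import ctrl
print(ctrl.job_done())"
```

```text
the job is handed in; nothing more can be done
None
```

The job is handed in, with no verdict returned: the pointer was on zero in the last picture, the fingers were holding the tensioner arm on its stop pin at about 18 N, and the robot did not go near the sprocket, carton or caliper.

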